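# Clamp a slot stop into the wardrobe shelf rail

### The arm

A 6-joint arm with a two-finger parallel gripper is mounted at the origin on the work surface. World frame = base frame: x ahead of the robot, y to its left, z up, the work surface at z = 0. Lengths are in m, angles in rad, forces in N, time in s.
With the tool pointing down it reaches from about 0.35 to 0.975 m from the base axis. Payload 4.9 kg.
Tool frame: the origin (TCP) lies where the fingers leave the gripper's body, on its centre line; the fingertips stand 73 mm ahead of it and the grasp point (between the pads) lies 54 mm ahead of it; z points along the fingers, y is the direction in which the jaws open and shut (so a half turn about z gives the same grasp; the last joint's range is limited). The gripper opens to 85 mm and grips with 20 to 120 N. Pads are 22 mm wide; open, the fingers measure 114 mm over their backs; the gripper's body (76 mm by 85 mm) begins 54 mm behind the grasp point. The pads swing forward as they close: fully open they stand 13 mm farther back than shut.
Start: joints at [1.061, 0.053, 1.613, -0, 1.476, -0.119], TCP at [0.238, 0.578, 0.304] pointing down, gripper open.
Joint ranges: [-3.01, 3.01], [-1.01, 2.22], [0.06, 2.58], [-1.02, 4.17], [0.09, 2.62], [-3.14, 3.14]. Speed limits (rad/s): [2.57, 2.57, 3.14, 3.14, 3.14, 3.14].

### API

Orientations are given as a rotation vector (axis times angle).
In Python, from station import monitor, vision, workorder gives the robot as it stands.
- The arm moves only by the tool arm_command, never from a script. Its argument "rows" is text: rows parted by semicolons, each of 6 numbers parted by spaces: the shift along the world's x, y, z in mm, then the turn, a rotation vector about the world's x, y, z in degrees. In form: tx ty tz wx wy wz; .... A call has 1 to 12 rows; each row is the pose to reach, as a shift and turn from the pose measured when the call began; what a row does not reach only later rows make up. A row lasts 1/8 s, in which the tool goes at most 62.5 mm and 10.7 degrees, less where a joint would pass 70% of its speed; a pose out of reach is approached as far as the arm can. A call with a gripper value outside its range is refused whole. "jaw" is the opening, from 0 (shut) to 1 (fully open), set as the call begins (left out, the last holds). The fingers move at their own pace and stop on an object; "squeeze" is the grip in N (left out, the last holds). Time passes only in rows, so rows that repeat a pose let the fingers close. It gives the time, the measured TCP pose, the force and the opening at its end, in the units of the state.
- monitor.get_obs(): the state, without advancing time (a new reading comes with each control period).
- vision.get_image(name): name is "side" or "top"; returns a dict with "frame" (400x640x3 uint8, red, green, blue), "vfov" (degrees; the focal length in pixels is half the picture's height over the tangent of half this angle, whatever the lens; pixels are square), "cx", "cy" (the principal point, pixels), "R" (3x3) and "t" (3): a world point X has camera coordinates R X + t. Camera axes: x right, y down, z forward; pixel columns grow to the right and rows downward; lengths in m; the calibration is good to about 2 mm. A picture is of the moment at which its call begins. There is no depth.
- workorder.finish_job(): hands the job in, once; it reports no verdict.
The state is a dict: "t": time; "q": joint angles; "dq": joint speeds; "effort": joint torques, N m; "tool_pos": TCP position; "tool_rot": TCP orientation; "contact_force": force on the tool from outside, world axes, zero at the start; "wrist_torque": the same for the moment, N m; "opening": finger opening in m.
Only numpy, scipy, OpenCV 4.12 (cv2) and the standard library are available. Lean on these libraries where they do the work, as an engineer would, in place of code of your own. Each camera call takes 0.05 s, during which the arm holds its last target. There are 200 camera calls.

### The job

Take the slot stop out of its wooden stand and fix it near the middle of the aluminium rail, so that the canister beside it cannot slide along the shelf: lower its T-head through the slot until the nut's flange lies on the rail, turn it clockwise until the head is square across the slot, and do the bar nut up snug by feel. It must stay clamped when let go, but do not force it, and leave the other things on the shelf where they are.

Things in the scene. Friction and masses are not known exactly. Their poses are not given: they have to be found in the camera images.
- rail: Fixed aluminium T-slot rail, 200 long, 56 wide, 19 mm high. Origin: centre of its underside (on the shelf); x along the slot, y across it, z up. The slot in the top is 20 mm wide, its lips 4 mm thick; below them the channel is 32 mm wide and 12 mm deep. 'Near the middle' means within about 25 mm of the centre along x.
- stand: Fixed round wooden stand, 80 mm across, 20 mm high, with a 38 mm hole in the middle, in which the slot stop hangs upright by its flange. Origin: centre of its underside.
- nut: Nut of the slot stop with its round steel flange, 48 mm across, 3 mm thick. Origin: centre of the flange's underside; x along the bar; z up. Clockwise from above tightens, 5 mm of travel per radian. Good clamping is a flange pressure of about 15 N (8 to 22 N); tightening past 25 N, or pushing down with over 45 N, damages the rail. At the end it lies flat on the rail.
- nut_grip (a point): Centre of the black bar on top of the nut, where to grip: bar 36 long, 12 thick, 24 mm high, its centre 32 mm above the flange's underside; x along the bar, y through its thickness, z up. The whole stop weighs about 0.2 kg and can be carried by this bar; head, flange and bar keep their angles while it is carried.
- head_axis (a point): Same point as the nut's origin, but turning with the bolt; x is the LONG direction of the T-head below (30 long, 18 wide, 5 mm high; its underside 10.5 to 14.5 mm under the flange, differing each time; 10 mm bolt). x along the slot: the head passes. Below the lips it turns clockwise from above a quarter turn and stops on the channel walls, 0.1 to 0.35 rad past square; the other way it jams.
- bolt_axis (a point): A point on the bolt's axis in the nut's hub, 12 mm above the flange's underside. How it feels: the bolt turns along with the nut (0.04 N m of thread drag) until the head is stopped; then 0.2 to 1.1 rad of slack; then it bites, and a spring in the bolt adds about 2 N per 0.04 rad. At 15 N of clamping the nut takes about 0.15 to 0.2 N m. It holds by friction when let go.
- canister: Lidded steel canister with a flip-top, 71 mm across, 90 mm high, standing 125 mm to the left (rail +y) of the rail's middle. Origin: centre of its underside. Loose, 0.35 kg; leave alone.
- clip_tray: Loose pink plastic hair clip tray, 85 x 140 x 20 mm. Origin: centre of its underside. Leave alone.
- ring_dish: Loose white ceramic ring dish, 90 mm across, 22 mm high. Origin: centre of its underside. Leave alone.
- bauble: Loose blue glass bauble, 62 mm across, 67 mm high, standing on a small flat. Origin: centre of its underside. Leave alone.
Things that resemble listed ones, but are neither listed nor needed, are in the scene too. Leave any green or turquoise look-alike of the part that bears nut alone.

How it is judged:
On the way, in this order (a step that is already met when the one before it is completed fails the run):
1. the T-head is down through the slot, its length still along the slot, near the middle of the rail (x of nut in the frame of rail between -0.03 and 0.03 m and y of nut in the frame of rail between -0.005 and 0.005 m and z of nut in the frame of rail below 0.024 m and angle between nut's own z axis and vertical below 0.12 rad and angle between the x axis of head_axis and the x axis of rail, either way round below 0.3 rad), for 0.05 s.
2. the head is turned square across the slot below the lips (x of nut in the frame of rail between -0.03 and 0.03 m and y of nut in the frame of rail between -0.005 and 0.005 m and z of nut in the frame of rail below 0.024 m and angle between nut's own z axis and vertical below 0.12 rad and angle between the x axis of head_axis and the y axis of rail, either way round below 0.4 rad), for 0.1 s.
At the end, for the whole second after the job is handed in: The flange lies flat on the rail (within 2 mm, tilt under 0.08 rad), within 30 mm of its middle lengthwise and 5 mm of the slot line, the head within 0.4 rad of square, clamped with 8 to 22 N (never over 25 N), at rest and let go; nothing else disturbed (x of nut in the frame of rail between -0.03 and 0.03 m and y of nut in the frame of rail between -0.005 and 0.005 m and z of nut in the frame of rail below 0.021 m and angle between nut's own z axis and vertical below 0.08 rad and angle between the x axis of head_axis and the y axis of rail, either way round below 0.4 rad and contact force between nut and rail between 8 and 22 N and linear speed of nut below 0.01 m/s); the robot touches nothing.
It fails at once if the nut overtightened: with the head across the slot, its flange pressed on the rail with more than 25 N (contact force between nut and rail above 25 N and angle between the x axis of head_axis and the y axis of rail, either way round below 0.6 rad).
It fails at once if the stop pushed down on the rail with more than 45 N (contact force between nut and rail above 45 N).
It fails at once if the canister, hair clip tray, ring dish or bauble moved more than 20 mm (distance of any of canister, clip_tray, ring_dish, bauble from where it was at the start of the episode above 0.02 m).
It also fails if it takes over 72 s, if anything falls off the work surface, if the arm or the gripper's body presses on something with over 40 N, if the wrist force passes 120 N, or if a joint passes its speed limit or range.

## Working session

There is one attempt and no reset: what is moved stays moved. The work goes in short steps, Python scripts to look and compute and a tool call to move; the robot and the scene stay as the last step left them, time stands still between calls to the robot, and variables do not carry over. Pictures are saved under pics/ and viewed, about 8 in all and at most 12, crops included, and the job is handed in when it is done.

Besides the shell and the picture viewer there is one more tool, called after "Call:" by a JSON object that holds its "name" and its "arguments". arm_command: Moves the arm, as the interface text tells. Its arguments: {"type":"object","properties":{"rows":{"type":"string"},"jaw":{"type":"number"},"squeeze":{"type":"number"}},"required":["rows"]}

```bash
mkdir -p pics; cat > h.py <<'E'
import numpy as np, cv2
from station import monitor, vision, workorder
def cam(n):
    d=vision.get_image(n); h=d['frame'].shape[0]
    d['f']=h/2/np.tan(np.radians(d['vfov'])/2); d['R']=np.array(d['R']);d['t']=np.array(d['t']); return d
def save(d,p,crop=None,s=1):
    im=cv2.cvtColor(d['frame'],cv2.COLOR_RGB2BGR)
    if crop: x0,y0,x1,y1=crop; im=im[y0:y1,x0:x1]
    cv2.imwrite(p,cv2.resize(im,None,fx=s,fy=s,interpolation=cv2.INTER_CUBIC))
def ray(d,u,v,z):
    c=-d['R'].T@d['t']; r=d['R'].T@np.array([(u-d['cx'])/d['f'],(v-d['cy'])/d['f'],1]); return c+r*(z-c[2])/r[2]
def proj(d,X):
    p=d['R']@np.array(X)+d['t']; return p[:2]/p[2]*d['f']+[d['cx'],d['cy']]
E
python3 - <<'E'
from h import *
o=monitor.get_obs(); print(o)
for n in('top','side'):
    d=cam(n); save(d,f'pics/{n}0.png'); print(n,{k:d[k] for k in d if k!='frame'}, -d['R'].T@d['t'])
E
```

```text
{'t': 0.0, 'q': array([ 1.06101181e+00,  5.33522810e-02,  1.61433299e+00, -9.88034933e-06,
        1.47595726e+00, -1.19001482e-01]), 'dq': array([-0.00147926, -0.00091791,  0.00080388,  0.00033099, -0.00192646,
        0.00086717]), 'effort': array([ 5.83914425e-04, -3.93692064e+01, -3.70169699e+01, -1.21422127e-04,
        7.05702594e-03, -2.13478489e-05]), 'tool_pos': array([0.23783659, 0.57745863, 0.3026424 ]), 'tool_rot': array([-6.09819144e-01, -3.08119974e+00,  3.06627203e-03]), 'contact_force': array([0.36262064, 0.84589951, 0.58709924]), 'wrist_torque': array([-0.03891031, -0.01469059, -0.06613279]), 'opening': 0.08552900050733869}
top {'vfov': 48.657417635461265, 'cx': 320.78702370113643, 'cy': 203.13323932525947, 'R': array([[ 0.01417306, -0.99974021,  0.01785055],
       [-0.98804171, -0.01674397, -0.153275  ],
       [ 0.15353407, -0.01546471, -0.98802233]]), 't': array([-0.01974289,  0.55561091,  0.99504075]), 'f': np.float64(442.3597858454274)} [0.39647391 0.0049534  1.06863617]
side {'vfov': 56.48007760569248, 'cx': 318.7279578678023, 'cy': 199.06488069903222, 'R': array([[-0.95221564, -0.3046905 ,  0.0211913 ],
       [-0.17641165,  0.492027  , -0.85251883],
       [ 0.2493277 , -0.81552016, -0.52226676]]), 't': array([0.5277997 , 0.14601137, 0.74570312]), 'f': np.float64(372.3733576044187)} [0.34241279 0.69710995 0.50274863]
```

View pics/top0.png

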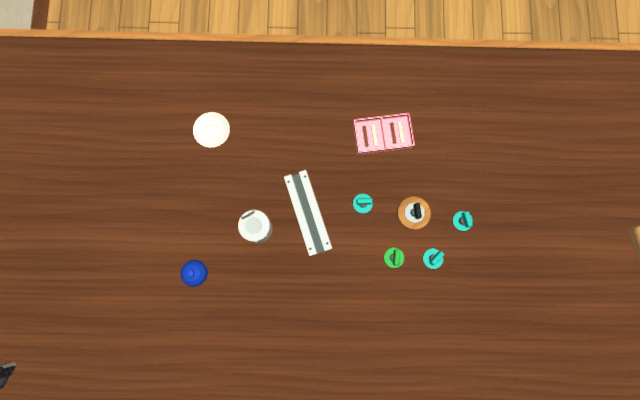

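View pics/side0.png

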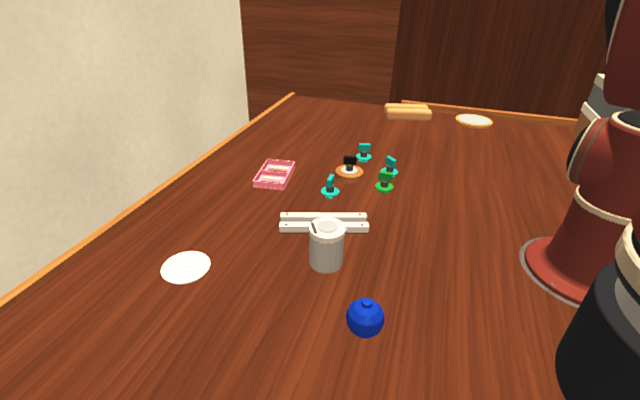

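Top view: the stop is in the stand near (414,212), the rail is centred near (308,213), and the teal and green look-alikes surround the stand. I'll take a close crop.

```bash
python3 - <<'E'
from h import *
d=cam('top'); s=cam('side')
a=cv2.resize(d['frame'][165:265,275:345],None,fx=6,fy=6,interpolation=cv2.INTER_CUBIC)
b=cv2.resize(d['frame'][190:240,390:440],None,fx=6,fy=6,interpolation=cv2.INTER_CUBIC)
c=cv2.resize(s['frame'][145:195,325:375],None,fx=6,fy=6,interpolation=cv2.INTER_CUBIC)
im=np.hstack([a,np.vstack([b,c])]); cv2.imwrite('pics/c1.png',im[:,:,::-1])
E
```

```text
(no output)
```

View pics/c1.png

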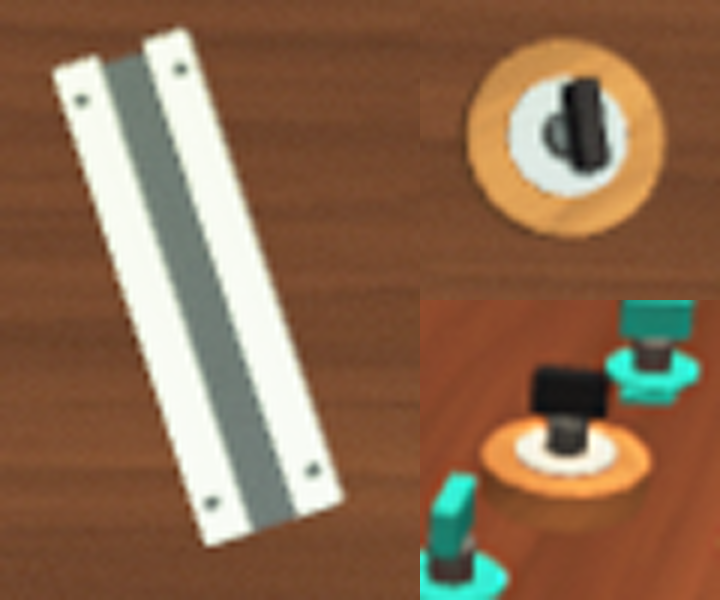

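```bash
cat >> h.py <<'E'
from scipy.optimize import minimize
def railfit(d):
    f=d['frame'].astype(int); m=np.zeros(f.shape[:2],np.uint8)
    m[165:265,275:345]=(f[165:265,275:345,2]>90)
    m=cv2.morphologyEx(m,cv2.MORPH_CLOSE,np.ones((3,3)))
    c=max(cv2.findContours(m,0,2)[0],key=cv2.contourArea)
    P=np.array([ray(d,*p[0],.019)[:2] for p in c])
    return cv2.minAreaRect((P*1000).astype(np.float32)), m
def barfit(d,zc,x0,win,half=(.018,.006,.012),thr=45,S=6):
    u0,v0,u1,v1=win
    g=cv2.resize(d['frame'][v0:v1,u0:u1].max(2).astype(np.float32),None,fx=S,fy=S,interpolation=cv2.INTER_CUBIC)
    m=(g<thr).astype(np.uint8)
    n,l,st,_=cv2.connectedComponentsWithStats(m); m=(l==1+np.argmax(st[1:,4])).astype(np.uint8)
    def hull(p):
        c,s=np.cos(p[2]),np.sin(p[2]); q=[]
        for a in(-1,1):
            for b in(-1,1):
                for e in(-1,1):
                    X=[p[0]+a*half[0]*c-b*half[1]*s,p[1]+a*half[0]*s+b*half[1]*c,zc+e*half[2]]
                    q.append((proj(d,X)-[u0,v0]+.5)*S-.5)
        return cv2.convexHull(np.array(q,np.float32))
    def cost(p):
        k=np.zeros_like(m); cv2.fillConvexPoly(k,np.round(hull(p)*16).astype(np.int32),1,shift=4)
        return 1-(k&m).sum()/max(1,(k|m).sum())
    best=min((minimize(cost,[x0[0],x0[1],y],method='Nelder-Mead',options=dict(initial_simplex=np.array([[x0[0],x0[1],y],[x0[0]+.006,x0[1],y],[x0[0],x0[1]+.006,y],[x0[0],x0[1],y+.3]]),xatol=1e-5)) for y in np.arange(0,3.1,.4)),key=lambda r:r.fun)
    return best.x,best.fun
E
python3 - <<'E'
from h import *
d=cam('top'); s=cam('side')
r,m=railfit(d); print('rail',r)
f=d['frame'].astype(int)
# stand
h=cv2.cvtColor(d['frame'],cv2.COLOR_RGB2HSV)
sub=f[190:240,390:440]; w=((sub[:,:,2]>120)&(sub.min(2)>110)).astype(np.uint8); o=(sub[:,:,0]>170).astype(np.uint8)
for nm,k,z in(('flange',w,.023),('stand',o,.02)):
    c=cv2.convexHull(max(cv2.findContours(k,0,2)[0],key=cv2.contourArea)); P=np.array([ray(d,*(p[0]+[390,190]),z)[:2] for p in c])*1000
    print(nm,cv2.minEnclosingCircle(P.astype(np.float32)))
p0=ray(d,414,212,.052)
print('bar top',barfit(d,.052,p0,(390,190,440,240)))
print('bar side',barfit(s,.052,p0,(325,145,375,195)))
E
```

```text
rail ((538.556640625, 20.823501586914062), (203.50180053710938, 59.2481575012207), 19.12078094482422)
flange ((540.837890625, -235.64886474609375), 24.789283752441406)
stand ((540.4473266601562, -235.27528381347656), 39.558895111083984)
bar top (array([ 0.54118018, -0.23215088, -0.31036513]), np.float64(0.7654918221607925))
bar side (array([ 0.53983673, -0.23496502,  2.51499339]), np.float64(0.3228803716608595))
```

```bash
python3 - <<'E'
from h import *
d=cam('top'); s=cam('side')
sub=d['frame'][198:224,404:426].max(2); print(sub)
for t in (45,60,75):
    print(t,barfit(d,.052,[.5405,-.235],(404,198,426,224),thr=t),barfit(s,.052,[.5405,-.235],(338,150,362,168),thr=t))
E
```

```text
[[105 131 166 185 197 198 198 198 196 198 201 201 205 204 204 201 185 158
  134 119 114 114]
 [139 173 195 199 198 197 198 197 201 202 203 205 208 211 217 221 223 212
  185 151 119 115]
 [192 199 197 197 197 199 198 201 202 202 206 211 218 221 222 222 219 220
  220 201 168 130]
 [197 196 196 197 200 202 202 201 205 213 218 220 221 221 220 220 217 219
  222 224 220 176]
 [198 198 200 202 202 204 204 211 218 222 220 204 189 186 183 190 215 225
  227 227 228 223]
 [198 200 204 204 206 210 218 220 221 202 183 130  83  78  77 109 210 227
  228 228 231 232]
 [202 201 206 199 218 220 231 232 233 161  59  34  53  58  58  79 202 228
  230 232 234 233]
 [207 212 208 196 228 235 234 234 233 140  25  30  53  57  59  53 198 228
  232 234 233 231]
 [219 219 200 226 234 233 232 231 233 139  22  30  51  56  60  53 195 224
  231 231 230 230]
 [219 212 204 230 234 233 234 234 235 147  35  27  50  57  62  56 150 225
  226 229 229 230]
 [207 206 227 234 234 235 235 224 211 130  47  27  44  55  63  60 120 220
  236 227 229 228]
 [198 220 234 233 233 234 226 163 111  85  41  25  39  54  63  60 123 220
  2
[... 1115 characters left out ...]
210 211 216 220]
 [226 225 223 223 223 224 203 203 219 216 224 215 212 211 205 201 208 209
  214 217 223 225]
 [222 222 222 224 224 223 223 224 226 225 219 209 203 203 204 206 211 216
  220 224 228 230]]
45 (array([ 0.53975414, -0.23197459,  2.82940745]), np.float64(0.7635275155422518)) (array([ 0.5398842 , -0.23482205,  2.49113411]), np.float64(0.3248778217360949))
60 (array([ 0.5417511 , -0.23498552, -0.11409117]), np.float64(0.5008873114463177)) (array([ 0.53997485, -0.23523071,  2.59182068]), np.float64(0.2647520753870316))
75 (array([ 0.54197019, -0.23497053,  3.08465902]), np.float64(0.32598633458232307)) (array([ 0.53972417, -0.23502837,  2.69008393]), np.float64(0.24803800082610494))
```

```bash
python3 - <<'E'
from h import *
d=cam('top'); s=cam('side')
for t in (90,105,130):
    print(t,barfit(d,.052,[.5405,-.235],(412,200,424,222),thr=t),barfit(s,.052,[.5405,-.235],(338,150,362,168),thr=t))
g=d['frame'][198:224,404:426].max(2).astype(float); pts=[]
for r in range(6,18):
    row=g[r]; i=next(i for i in range(14,20) if row[i]<135<=row[i+1]); pts.append((404+i+(135-row[i])/(row[i+1]-row[i]),198+r))
P=np.array([ray(d,*p,.064)[:2] for p in pts]); k=np.polyfit(P[:,0],P[:,1],1); print(np.degrees(np.arctan(k[0])),P.mean(0))
E
```

```text
90 (array([ 0.53970326, -0.23431554,  0.00753197]), np.float64(0.27812703230002167)) (array([ 0.53914378, -0.23191888,  0.20627356]), np.float64(0.19705414012738853))
105 (array([ 0.54164629, -0.23313342,  0.12003942]), np.float64(0.2385830132309006)) (array([ 0.53937326, -0.2328885 ,  3.23941655]), np.float64(0.17392966360856266))
130 (array([ 0.54041159, -0.23371506,  3.25075155]), np.float64(0.19597370583401807)) (array([ 0.54003775, -0.23661889,  0.37656565]), np.float64(0.19947322212467078))
7.14276953048197 [ 0.54164364 -0.23992319]
```

Call:
{"name": "arm_command", "arguments": {"rows": "22 -58 0 0 0 2;43 -116 0 0 0 4;65 -174 0 0 0 6;86 -232 0 0 0 8;108 -290 0 0 0 10;130 -348 0 0 0 13;151 -406 0 0 0 15;173 -464 0 0 0 17;195 -523 0 0 0 19;216 -581 0 0 0 21;238 -639 0 0 0 23;260 -697 0 0 0 25", "jaw": 0.6, "squeeze": 60}}

```text
t: 2.0
tool_pos: [0.4985, -0.1213, 0.3043]
tool_rot: [-0.072, 3.14, -0.0]
contact_force: [0.7, 0.3, 0.6]
opening: 0.0514
```

Call:
{"name": "arm_command", "arguments": {"rows": "21 -57 -30 0 0 2;42 -113.5 -60 0 0 4.5;42 -113.5 -120 0 0 4.5;42 -113.5 -160 0 0 4.5;42 -113.5 -180 0 0 4.5;42 -113.5 -190 0 0 4.5;42 -113.5 -196 0 0 4.5;42 -113.5 -196 0 0 4.5;42 -113.5 -196 0 0 4.5"}}

```text
t: 3.12
tool_pos: [0.5413, -0.2351, 0.1098]
tool_rot: [-0.196, 3.132, -0.003]
contact_force: [0.4, 0.3, 0.3]
opening: 0.0511
```

```bash
python3 - <<'E'
from h import *
o=monitor.get_obs(); print(o['t'],o['tool_pos'],o['tool_rot'],o['q'],o['contact_force'],o['wrist_torque'])
s=cam('side'); d=cam('top')
a=cv2.resize(d['frame'][180:250,375:455],None,fx=5,fy=5,interpolation=cv2.INTER_CUBIC)
c=cv2.resize(s['frame'][130:200,310:390],None,fx=5,fy=5,interpolation=cv2.INTER_CUBIC)
cv2.imwrite('pics/g1.png',np.hstack([a,c])[:,:,::-1])
E
```

```text
3.125 [ 0.54125685 -0.23513899  0.1098069 ] [-1.95841435e-01  3.13213028e+00 -2.54118957e-03] [-5.36094542e-01  1.66261787e-01  1.83565663e+00  6.02621138e-04
  1.13599859e+00 -2.23203430e+00] [0.38429988 0.32075447 0.30269533] [0.00011407 0.05539364 0.01656834]
```

View pics/g1.png

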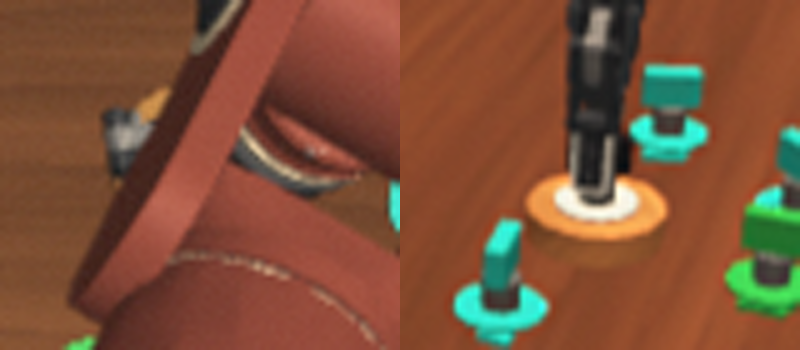

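The fingers straddle the bar in the side view, at about (595,180) in the crop. I'll close and feel.

Call:
{"name": "arm_command", "arguments": {"rows": "0 0 -2 0 0 0;0 0 -2 0 0 0;0 0 -2 0 0 0;0 0 -2 0 0 0;0 0 -2 0 0 0;0 0 -2 0 0 0;0 0 -2 0 0 0", "jaw": 0, "squeeze": 60}}

```text
t: 4.1
tool_pos: [0.5412, -0.2351, 0.1078]
tool_rot: [-0.196, 3.132, -0.002]
contact_force: [-0.5, 0.7, 4.2]
opening: 0.0168
```

```bash
python3 - <<'E'
from h import *
o=monitor.get_obs(); print(o)
E
```

```text
{'t': 4.1, 'q': array([-5.36166106e-01,  1.69049960e-01,  1.83630639e+00,  6.16717536e-04,
        1.13300327e+00, -2.23202664e+00]), 'dq': array([-1.40286685e-04, -4.20844408e-05, -9.48508173e-04,  2.40981106e-03,
        2.05565438e-03, -4.31956283e-04]), 'effort': array([-2.92032659e-01, -3.65100610e+01, -3.03286743e+01, -6.76438096e-02,
       -5.79987913e-01, -4.47093596e-03]), 'tool_pos': array([ 0.54115744, -0.23512576,  0.10784278]), 'tool_rot': array([-1.95727689e-01,  3.13249733e+00, -2.13468896e-03]), 'contact_force': array([-0.52870166,  0.73568828,  4.24345254]), 'wrist_torque': array([ 0.20228819,  0.23374461, -0.06974242]), 'opening': 0.016812531947492146}
```

Call:
{"name": "arm_command", "arguments": {"rows": "0 0 0 0 0 0;0 0 0 0 0 0;0 0 0 0 0 0;0 0 0 0 0 0"}}

```text
t: 4.6
tool_pos: [0.5412, -0.2351, 0.1079]
tool_rot: [-0.196, 3.132, -0.002]
contact_force: [-1.2, 1.0, 3.9]
opening: 0.0165
```

```bash
python3 - <<'E'
from h import *
o=monitor.get_obs(); print(o['wrist_torque'],o['effort'])
s=cam('side')
save(s,'pics/g2.png',(315,135,385,190),8)
E
```

```text
[0.208384   0.237836   0.00823903] [-2.32412419e-01 -3.71382415e+01 -3.07238817e+01 -5.37146966e-02
 -4.81502116e-01 -3.91139460e-03]
```

View pics/g2.png

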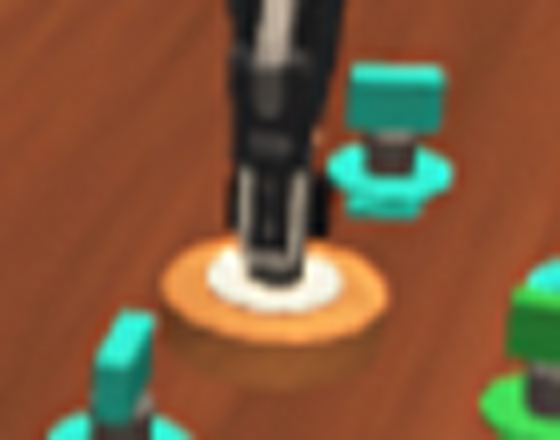

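Call:
{"name": "arm_command", "arguments": {"rows": "0 0 10 0 0 0;0 0 30 0 0 0;0 0 70 0 0 0;0 0 120 0 0 0;0 40 180 0 0 0;0 90 210 0 0 0;-10 145 235 0 0 0;-20 200 255 0 0 0;-30 250 270 0 0 0;-35 270 270 0 0 0;-35 270 270 0 0 0;-35 270 270 0 0 0"}}

```text
t: 6.15
tool_pos: [0.5061, 0.0344, 0.3782]
tool_rot: [-0.195, 3.132, -0.003]
contact_force: [-0.0, 0.1, -2.7]
opening: 0.0167
```

```bash
python3 - <<'E'
from h import *
o=monitor.get_obs(); print(o['wrist_torque'],o['tool_pos'],o['tool_rot'],o['q'])
s=cam('side'); np.save('s3.npy',s['frame'])
P=o['tool_pos']; u,v=proj(s,P-[0,0,.085]); print(u,v)
u,v=int(u),int(v)
save(s,'pics/l1.png',(u-50,v-45,u+50,v+30),8)
E
```

```text
[ 0.01631477  0.01028167 -0.01269926] [0.50610677 0.03437112 0.37816027] [-1.95090735e-01  3.13210747e+00 -2.96864165e-03] [-7.84154281e-02 -2.68016775e-01  1.78721672e+00 -1.39639797e-03
  1.61874737e+00 -1.77369524e+00]
341.1629349138333 104.03242310254087
```

View pics/l1.png

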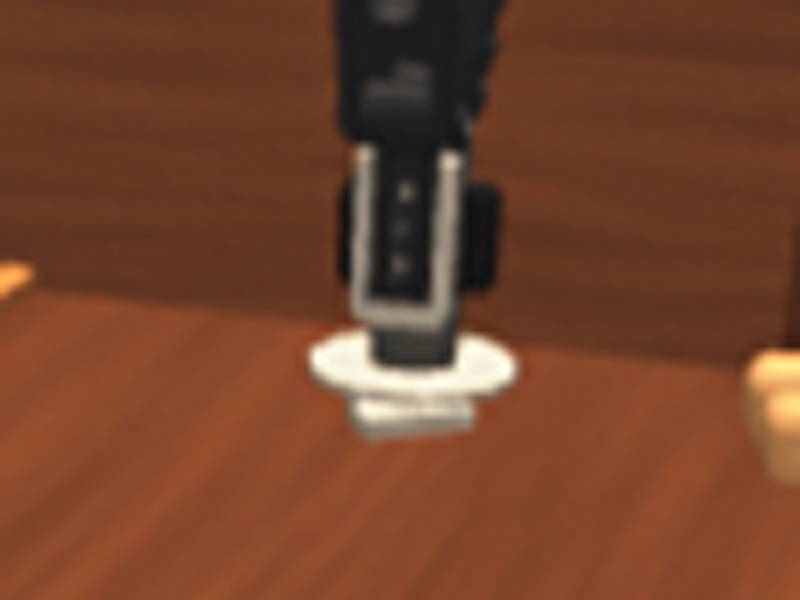

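Call:
{"name": "arm_command", "arguments": {"rows": "-30 45 10 0 0 0;-60 90 20 0 0 0;-90 135 30 10 0 0;-120 180 40 20 0 0;-150 225 40 30 0 0;-180 270 40 40 0 0;-200 280 40 50 0 0;-200 280 40 50 0 0;-200 280 40 50 0 0;-200 280 40 50 0 0"}}

```text
t: 7.45
tool_pos: [0.3072, 0.3138, 0.4191]
tool_rot: [-0.17, 2.794, 1.298]
contact_force: [0.4, -0.2, -1.2]
opening: 0.0165
```

```bash
python3 - <<'E'
from h import *
from scipy.spatial.transform import Rotation as Ro
import pickle
o=monitor.get_obs(); print(o['tool_pos'],o['tool_rot'],o['q'])
s=cam('side'); pickle.dump((o,s),open('tilt.pkl','wb'))
R=Ro.from_rotvec(o['tool_rot']).as_matrix()
u,v=proj(s,o['tool_pos']+R@[0,0,.098]); print(u,v)
u,v=int(u),int(v)
print(u,v);save(s,'pics/l2.png',(u-40,v-30,u+40,v+30),10)
E
```

```text
[0.30724996 0.31380871 0.41905367] [-0.17040693  2.79355965  1.29760781] [ 0.25258151 -0.7223244   2.14630342  0.83682464  1.47136748 -1.41883352]
463.080353893107 175.29832103151782
463 175
```

View pics/l2.png

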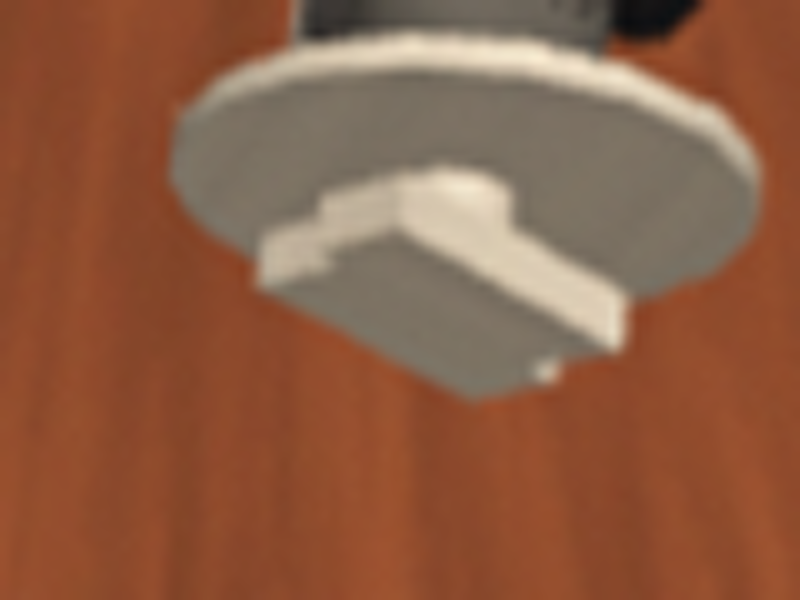

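```bash
cat > t.py <<'E'
from h import *
import pickle
from scipy.spatial.transform import Rotation as Ro
o,s=pickle.load(open('tilt.pkl','rb'))
R=Ro.from_rotvec(o['tool_rot']).as_matrix(); T=o['tool_pos']
c=R.T@(-s['R'].T@s['t']-T)
def tp(px,z):
    u,v=(px[0]+.5)/10-.5+423,(px[1]+.5)/10-.5+145
    r=R.T@s['R'].T@np.array([(u-s['cx'])/s['f'],(v-s['cy'])/s['f'],1]); return (c+r*(z-c[2])/r[2])*1000
for z in(.0984,.1004,.1024):
    a,b,e,d=[tp(p,z)[:2] for p in((262,288),(400,232),(622,350),(475,398))]
    ang=lambda v:np.degrees(np.arctan2(v[1],v[0]))
    print(z,'lens',[np.linalg.norm(v).round(1) for v in(e-b,d-a,a-b,d-e)],'ang',ang(e-b),ang(d-a),ang(a-b)-90,ang(d-e)-90,'cen',(a+b+e+d)/4)
for z in (.0879,):
    P=np.array([tp(p,z)[:2] for p in((172,165),(190,205),(225,238),(250,255),(640,298),(690,280),(735,245),(760,195),(270,95),(400,70),(500,72),(600,88),(700,125))],np.float32)
    A=np.c_[2*P,np.ones(len(P))]; x=np.linalg.lstsq(A,(P**2).sum(1),rcond=None)[0]; print('flange c',x[:2],'r',np.sqrt(x[2]+x[0]**2+x[1]**2), np.hypot(*(P-x[:2]).T).round(1))
E
python3 t.py
```

```text
0.0984 lens [np.float64(26.3), np.float64(26.1), np.float64(17.6), np.float64(17.6)] ang -31.00556607777172 -31.193756237148243 -203.07458054704043 -203.69939100674378 cen [2.91415213 0.09222156]
0.1004 lens [np.float64(25.9), np.float64(25.8), np.float64(17.3), np.float64(17.4)] ang -31.005566077771874 -31.193756237148197 -203.07458054704034 -203.69939100674384 cen [1.8461404  4.41772656]
0.1024 lens [np.float64(25.6), np.float64(25.4), np.float64(17.1), np.float64(17.1)] ang -31.00556607777172 -31.19375623714839 -203.07458054704045 -203.69939100674372 cen [0.77812868 8.74323156]
flange c [2.40293865 2.52336746] r 23.252755466659785 [23.7 23.4 23.4 23.6 23.2 22.9 22.5 23.5 22.1 22.7 23.2 23.8 24.2]
```

```bash
cat >> t.py <<'E'
z=.0984
a,b,e,d=[tp(p,z)[:2] for p in((262,288),(400,232),(622,350),(475,398))]
print('diag',np.linalg.norm(d-b),ang(d-b))
E
python3 t.py | tail -1; python3 - <<'E'
from h import *
d=cam('top'); r,m=railfit(d); print(r)
# slot centreline: sub-pixel edges per row; outer edges too
f=d['frame'].astype(float).mean(2); L=[];C=[];O=[]
def cross(row,lo,hi,th,rise):
    for i in range(lo,hi):
        a,b=row[i],row[i+1]
        if (a<th<=b) if rise else (a>=th>b): return i+(th-a)/(b-a)
for v in range(180,245):
    uc=308+(v-213)*.328; lo=int(uc-22); row=f[v]
    o1=cross(row,lo,lo+22,150,True)
    if o1 is None: continue
    s1=cross(row,int(o1)+2,int(o1)+14,170,False)
    if s1 is None: continue
    s2=cross(row,int(s1)+2,int(s1)+16,170,True)
    if s2 is None: continue
    o2=cross(row,int(s2)+2,int(s2)+16,150,False)
    if o2 is None: continue
    L.append([o1,s1,s2,o2,v])
L=np.array(L); print(len(L),L[::16])
def line(c):
    P=np.array([ray(d,u,v,.019)[:2] for u,v in zip(c,L[:,4])])*1000; k=np.polyfit(P[:,0],P[:,1],1); return k
for nm,c in(('slot',(L[:,1]+L[:,2])/2),('outer',(L[:,0]+L[:,3])/2),('o1',L[:,0]),('s1',L[:,1]),('s2',L[:,2]),('o2',L[:,3])):
    k=line(c); print(nm,np.degrees(np.arctan(k[0])),'y at x=538.5',np.polyval(k,538.5))
E
```

```text
diag 33.48917943762231 -62.470339438682224
((538.556640625, 20.823501586914062), (203.50180053710938, 59.2481575012207), 19.12078094482422)
65 [[284.13058419 292.9        300.64       309.416      180.        ]
 [289.48192771 298.         305.99363057 314.68283582 196.        ]
 [294.51697128 303.41       311.30141844 319.92045455 212.        ]
 [299.63091483 308.55855856 316.47697368 325.45421245 228.        ]
 [304.86363636 313.71681416 321.76271186 330.71376812 244.        ]]
slot 19.84188500555472 y at x=538.5 21.35819207947003
outer 19.513945114466395 y at x=538.5 21.2263068497179
o1 19.000120604166845 y at x=538.5 51.40776081493041
s1 19.88135925418455 y at x=538.5 30.8821761500065
s2 19.800847629205432 y at x=538.5 11.831313663992262
o2 20.019681376986078 y at x=538.5 -8.996261621811698
```

Call:
{"name": "arm_command", "arguments": {"rows": "20 -25 0 -10 0 0;50 -65 0 -20 0 0;80 -110 -20 -30 0 0;115 -150 -40 -40 0 0;150 -190 -80 -50 0 0;180 -230 -120 -50 0 0;210 -265 -160 -50 0 0;234 -293 -200 -50 0 0;234 -293 -230 -50 0 0;234 -293 -240 -50 0 0;234 -293 -240 -50 0 0"}}

```text
t: 8.93
tool_pos: [0.5411, 0.0213, 0.1787]
tool_rot: [-0.195, 3.132, -0.003]
contact_force: [-0.7, 0.4, -1.8]
opening: 0.0171
```

Call:
{"name": "arm_command", "arguments": {"rows": "0 0 -10 0 0 -9;0 0 -30 0 0 -18.5;0 -0.5 -45 0 0 -18.5;0 -0.5 -51 0 0 -18.5;0 -0.5 -51 0 0 -18.5;0 -0.5 -51 0 0 -18.5"}}

```text
t: 9.68
tool_pos: [0.5417, 0.0207, 0.1286]
tool_rot: [0.31, 3.122, -0.004]
contact_force: [0.2, -0.8, -1.7]
opening: 0.0168
```

```bash
python3 - <<'E'
from h import *
from scipy.spatial.transform import Rotation as Ro
o=monitor.get_obs(); R=Ro.from_rotvec(o['tool_rot']).as_matrix(); print(o['tool_pos'],R.round(4).tolist(),o['q'],o['wrist_torque'],o['contact_force'])
s=cam('side'); 
for p in ([538.5,21.3,19],):
  print(proj(s,np.array(p)/1000))
for off in (0,2.6): print(proj(s,o['tool_pos']+R@[off/1000,0,.0879]))
save(s,'pics/r1.png',(270,165,370,235),8); np.save('r1.npy',s['frame'])
E
```

```text
[0.54166952 0.02074584 0.12857668] [[-0.9805, 0.1965, 0.0043], [0.1965, 0.9805, -0.0031], [-0.0048, -0.0022, -1.0]] [-0.09799842  0.03172093  1.94492014 -0.00292997  1.16040124 -1.46980397] [-0.00900874  0.02088956  0.00374287] [ 0.15706199 -0.75082644 -1.65093252]
[322.63405485 218.84624929]
[321.50265331 210.45476244]
[322.51082599 210.78374186]
```

View pics/r1.png

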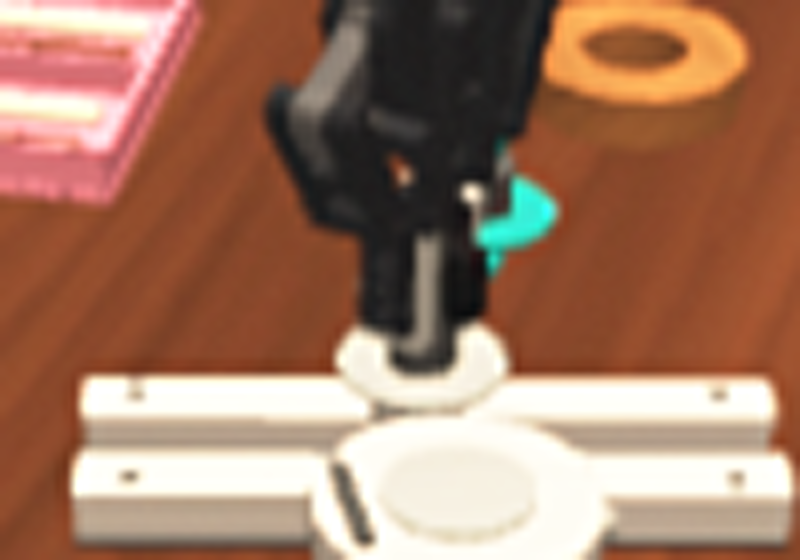

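The flange is above the slot at crop (422,360), which is where I predicted it, and the stand is empty. I'll lower and feel for contact.

Call:
{"name": "arm_command", "arguments": {"rows": "-0.5 0 -3 0 0 0;-0.5 0 -6 0 0 0;-0.5 0 -8 0 0 0;-0.5 0 -9 0 0 0;-0.5 0 -10 0 0 0;-0.5 0 -11 0 0 0"}}

```text
t: 10.48
tool_pos: [0.5413, 0.0207, 0.1179]
tool_rot: [0.31, 3.122, -0.004]
contact_force: [-0.8, -0.8, 1.8]
opening: 0.0172
```

```bash
cat > st.py <<'E'
from h import *
o=monitor.get_obs(); print(o['t'],o['tool_pos'].round(4),o['contact_force'].round(2),o['wrist_torque'].round(3),o['q'][5],o['effort'][5])
E
python3 st.py
```

```text
10.475 [0.5413 0.0207 0.1179] [-0.8  -0.81  1.76] [-0.023  0.184  0.026] -1.4696519089249325 -0.008237320580519736
```

Call:
{"name": "arm_command", "arguments": {"rows": "0 0 -0.5 0 0 0;0 0 -1 0 0 0;0 0 -1 0 0 0"}}

```text
t: 10.85
tool_pos: [0.5416, 0.0207, 0.1175]
tool_rot: [0.31, 3.121, -0.004]
contact_force: [-1.9, 0.3, 4.4]
opening: 0.0162
```

```bash
python3 st.py
```

```text
10.85 [0.5416 0.0207 0.1175] [-1.95  0.26  4.42] [-0.004  0.433 -0.014] -1.4696515015035325 -0.015897445846349
```

Call:
{"name": "arm_command", "arguments": {"rows": "-0.2 0.5 -0.5 0 0 0;-0.3 0.9 -0.5 0 0 0;-0.5 1.4 -0.5 0 0 0;-0.5 1.4 -1 0 0 0;-0.5 1.4 -1 0 0 0"}}

```text
t: 11.48
tool_pos: [0.5417, 0.0218, 0.1171]
tool_rot: [0.31, 3.119, -0.005]
contact_force: [-0.9, -1.7, 5.4]
opening: 0.0167
```

```bash
python3 st.py
```

```text
11.475 [0.5417 0.0218 0.1171] [-0.94 -1.72  5.45] [-0.608  0.334  0.023] -1.4671145514716246 -0.004015953163616359
```

Call:
{"name": "arm_command", "arguments": {"rows": "0 0 0.7 0 0 0;0.3 -1.1 0.3 0 0 0;0.5 -1.6 0 0 0 0;0.7 -2.1 -0.3 0 0 0;0.8 -2.4 -0.5 0 0 0;0.8 -2.4 -0.5 0 0 0"}}

```text
t: 12.22
tool_pos: [0.5427, 0.0204, 0.1172]
tool_rot: [0.31, 3.119, -0.001]
contact_force: [-3.0, 3.4, 8.3]
opening: 0.0167
```

```bash
python3 st.py
```

```text
12.225 [0.5427 0.0204 0.1172] [-3.05  3.39  8.29] [ 0.63   0.454 -0.018] -1.4714771447994728 -0.012385846639517695
```

Call:
{"name": "arm_command", "arguments": {"rows": "-0.3 0.4 0.3 0 0 0;-0.3 0.8 0 0 0 -2;-0.3 0.8 -0.5 0 0 -4;-0.3 0.8 -0.5 0 0 -5;-0.3 0.8 -0.5 0 0 -5"}}

```text
t: 12.85
tool_pos: [0.5427, 0.0211, 0.117]
tool_rot: [0.448, 3.102, -0.002]
contact_force: [-2.6, -0.9, 6.0]
opening: 0.0166
```

```bash
python3 st.py
```

```text
12.85 [0.5427 0.0211 0.117 ] [-2.6  -0.94  5.97] [-0.202  0.308  0.008] -1.3809537878618592 0.030437575187534094
```

Call:
{"name": "arm_command", "arguments": {"rows": "-0.5 0 0.3 0 0 3;-0.8 0 0 0 0 6;-0.8 0 -0.3 0 0 8;-0.8 0 -0.4 0 0 10;-0.8 0 -0.4 0 0 10;-0.8 0 -0.4 0 0 10"}}

```text
t: 13.6
tool_pos: [0.5423, 0.0212, 0.117]
tool_rot: [0.178, 3.128, 0.0]
contact_force: [-0.1, 0.2, 6.7]
opening: 0.0165
```

```bash
python3 st.py;python3 - <<'E'
from h import *
s=cam('side'); save(s,'pics/r2.png',(300,190,350,225),14); np.save('r2.npy',s['frame'])
E
```

```text
13.6 [0.5423 0.0212 0.117 ] [-0.1   0.15  6.66] [0.03  0.117 0.017] -1.5558119929419358 -0.01670723024290055
```

View pics/r2.png

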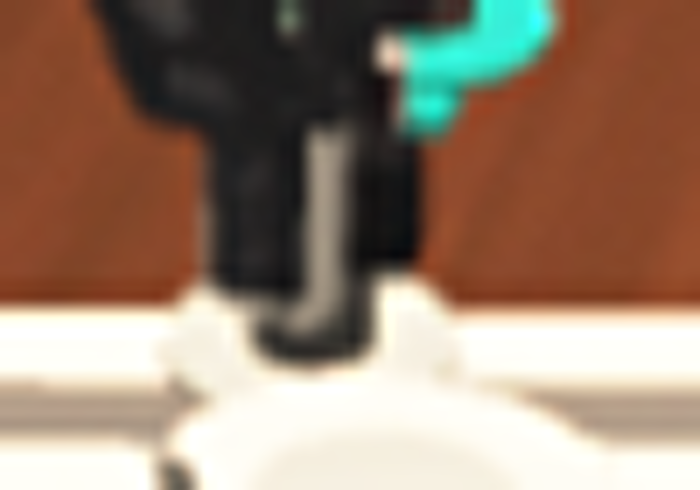

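Call:
{"name": "arm_command", "arguments": {"rows": "-0.2 0.5 0.8 0 0 -3;-0.3 0.8 0.3 0 0 -5;-0.4 1.1 -0.4 0 0 -5;-0.5 1.4 -0.5 0 0 -5;-0.6 1.7 -0.6 0 0 -5;-0.7 2 -0.7 0 0 -5;-0.8 2.3 -0.7 0 0 -5;-0.9 2.6 -0.7 0 0 -5;-1 2.9 -0.7 0 0 -5;-1 2.9 -0.7 0 0 -5"}}

```text
t: 14.9
tool_pos: [0.5414, 0.0239, 0.1163]
tool_rot: [0.314, 3.117, -0.001]
contact_force: [0.5, -4.3, 4.7]
opening: 0.017
```

```bash
python3 st.py
```

```text
14.9 [0.5414 0.0239 0.1163] [ 0.47 -4.33  4.67] [-1.006 -0.005  0.035] -1.4626484238133313 -0.008705013315193355
```

Call:
{"name": "arm_command", "arguments": {"rows": "0 -0.5 -0.3 0 0 2;0 -0.5 -0.5 0 0 4;0 -0.5 -0.5 0 0 5;0 -0.5 -0.5 0 0 3;0 -0.5 -0.5 0 0 0;0 -0.5 -0.5 0 0 -3;0 -0.5 -0.5 0 0 -5;0 -0.5 -0.5 0 0 -5"}}

```text
t: 15.9
tool_pos: [0.5414, 0.0236, 0.1158]
tool_rot: [0.448, 3.101, -0.001]
contact_force: [0.9, -2.0, 4.7]
opening: 0.0162
```

```bash
python3 st.py
```

```text
15.9 [0.5414 0.0236 0.1158] [ 0.88 -1.97  4.75] [-0.625 -0.02  -0.028] -1.3763085669346045 0.07460613269358873
```

```bash
cat > t2.py <<'E'
from h import *
import pickle
from scipy.optimize import least_squares
from scipy.spatial.transform import Rotation as Ro
o,s=pickle.load(open('tilt.pkl','rb'))
R=Ro.from_rotvec(o['tool_rot']).as_matrix(); T=o['tool_pos']
c=R.T@(-s['R'].T@s['t']-T)
def rays(px):
    u,v=(px[0]+.5)/10-.5+423,(px[1]+.5)/10-.5+145
    r=R.T@s['R'].T@np.array([(u-s['cx'])/s['f'],(v-s['cy'])/s['f'],1]); return r
F=[rays(p) for p in((170,165),(190,205),(225,238),(250,255),(640,298),(690,280),(735,245),(760,195),(270,95),(330,80),(400,70),(500,72),(600,88),(700,125))]
H=[rays(p) for p in((400,232),(475,398))]; Lg=[(rays((400,232)),rays((622,350))),(rays((262,288)),rays((475,398)))]
def hit(r,cen,Q):
    n=Q[:,2]; return Q.T@(c+r*((cen-c)@n)/(r@n)-cen)*1000
def model(p):
    cen=p[:3]/1000; Q=Ro.from_euler('xy',p[3:5]).as_matrix(); return cen,Q
def res(p):
    cen,Q=model(p); e=[np.hypot(*hit(r,cen,Q)[:2])-24 for r in F]
    hc=cen+Q[:,2]*p[5]/1000
    P=[hit(r,hc,Q)[:2] for r in H]; e+=list(3*(P[0]+P[1])/2)
    e+=[(p[2]-87.9)/2,(p[5]-12.5)/1.5, p[3]/.1,p[4]/.1]
    for w,(a,b) in zip((1,-1),Lg):
        y=np.array([np.sin(p[6]),-np.cos(p[6])])  # normal
        for r in(a,b): e.append(2*(w*(hit(r,hc,Q)[:2]@(-y))*-1+(9 if 0 else 0)) if 0 else 0)
    return e
r=least_squares(res,[2.5,0,87.9,0,0,12,-.5]); print(r.x.round(3),r.cost,np.round(r.fun[:14],1))
cen,Q=model(r.x); hc=cen+Q[:,2]*r.x[5]/1000
for a,b in Lg:
    A,B=hit(a,hc,Q),hit(b,hc,Q); print(A[:2],B[:2],np.degrees(np.arctan2(*(B-A)[1::-1])))
E
python3 t2.py
```

```text
[ 2.9600e+00 -1.3900e-01  8.6534e+01  1.7000e-02  2.1000e-02  1.1670e+01
 -5.0000e-01] 2.626540509172796 [-0.  -0.7 -0.5 -0.   0.6  0.  -0.9 -0.3 -1.  -0.7 -0.1  0.3  0.5  0.5]
[-8.20980707 15.78115885] [14.80371506  0.62812794] -33.36251871110294
[-15.02105965  -0.6332145 ] [  7.77334237 -15.85653026] -33.737109642797904
```

Call:
{"name": "arm_command", "arguments": {"rows": "0.5 -1 3 0 0 2;1.5 -4.2 4 0 0 3.5;1.5 -4.2 4 0 0 3.5;1.5 -4.2 2.5 0 0 3.5;1.5 -4.2 1.8 0 0 3.5;1.5 -4.2 1.2 0 0 3.5;1.5 -4.2 0.6 0 0 3.5;1.5 -4.2 0.2 0 0 3.5;1.5 -4.2 0.2 0 0 3.5"}}

```text
t: 17.02
tool_pos: [0.5431, 0.0195, 0.1166]
tool_rot: [0.354, 3.112, -0.0]
contact_force: [-3.3, 1.1, 5.2]
opening: 0.0166
```

```bash
python3 st.py
```

```text
17.025 [0.5431 0.0195 0.1166] [-3.33  1.1   5.22] [ 0.179  0.559 -0.014] -1.4454090057990787 -0.013642172561958432
```

Call:
{"name": "arm_command", "arguments": {"rows": "-0.1 0.4 -0.1 0 0 -1;-0.3 0.8 -0.2 0 0 -1;-0.4 1.2 -0.3 0 0 -1;-0.6 1.6 -0.4 0 0 -1;-0.7 2 -0.4 0 0 -1;-0.8 2.3 -0.4 0 0 -1;-0.8 2.3 -0.4 0 0 -1"}}

```text
t: 17.9
tool_pos: [0.5427, 0.0217, 0.1165]
tool_rot: [0.38, 3.108, -0.0]
contact_force: [-0.6, -2.7, 4.1]
opening: 0.0165
```

```bash
python3 st.py
```

```text
17.9 [0.5427 0.0217 0.1165] [-0.56 -2.66  4.13] [-0.529  0.016 -0.017] -1.4236957478966883 0.012889499485027045
```

Call:
{"name": "arm_command", "arguments": {"rows": "0 0 10 0 0 0;0 0 40 0 0 0;-25 40 80 0 0 0;-60 90 110 10 0 0;-90 140 150 20 0 0;-120 190 190 30 0 0;-150 240 240 40 0 0;-180 290 290 50 0 0;-205 340 340 60 0 0;-212 378 370 70 0 0;-212 378 383 70 0 0;-212 378 383 70 0 0"}}

```text
t: 19.4
tool_pos: [0.3284, 0.4014, 0.5036]
tool_rot: [-0.298, -2.452, -1.722]
contact_force: [0.8, -0.9, -1.7]
opening: 0.0166
```

```bash
python3 st.py; python3 - <<'E'
from h import *
from scipy.spatial.transform import Rotation as Ro
import pickle
o=monitor.get_obs(); print(o['tool_rot'],o['q'])
s=cam('side'); pickle.dump((o,s),open('tilt2.pkl','wb'))
R=Ro.from_rotvec(o['tool_rot']).as_matrix()
u,v=proj(s,o['tool_pos']+R@[0,0,.098]).astype(int); print(u,v, R[:,2])
save(s,'pics/l3.png',(u-50,v-50,u+50,v+25),8)
E
```

```text
19.4 [0.3284 0.4014 0.5036] [ 0.79 -0.9  -1.71] [-0.755  0.016 -0.019] -1.0786322874867718 0.15845570247620344
[-0.29781776 -2.45204065 -1.72174396] [ 0.37105441 -0.59006939  2.0349335   1.15952685  1.26448515 -1.07863229]
472 53 [ 0.00652088  0.94030423 -0.34027258]
```

View pics/l3.png

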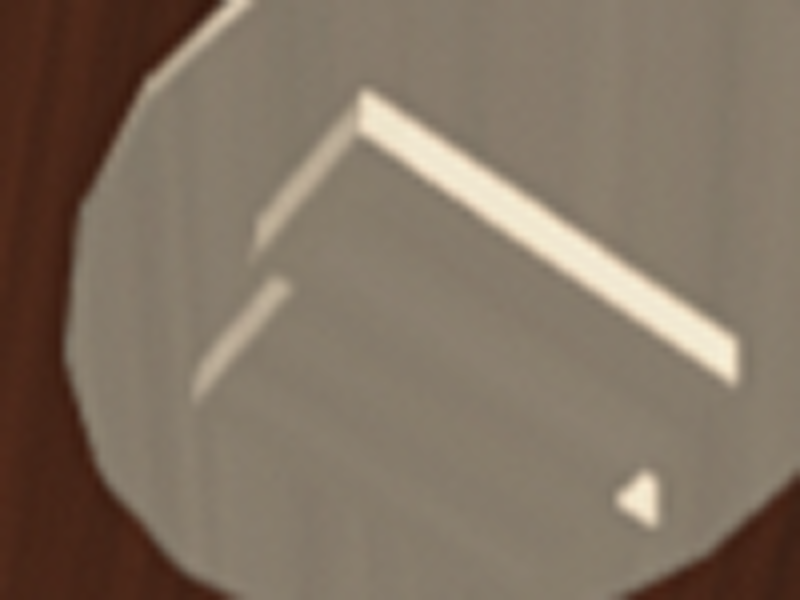

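```bash
cat > t3.py <<'E'
from h import *
import pickle
from scipy.spatial.transform import Rotation as Ro
o,s=pickle.load(open('tilt2.pkl','rb'))
R=Ro.from_rotvec(o['tool_rot']).as_matrix(); T=o['tool_pos']
c=R.T@(-s['R'].T@s['t']-T)
def tp(px,z):
    u,v=(px[0]+.5)/8-.5+422,(px[1]+.5)/8-.5+3
    r=R.T@s['R'].T@np.array([(u-s['cx'])/s['f'],(v-s['cy'])/s['f'],1]); return (c+r*(z-c[2])/r[2])[:2]*1000
for z in(.0974,.0994):
    for nm,p in dict(b=(362,135),e=(738,386),s1=(255,258),s2=(290,295),a=(194,402),t1=(655,475),t2=(615,500),t3=(655,528)).items(): print(z,nm,tp(p,z).round(1))
    v=tp((738,386),z)-tp((362,135),z); print(np.degrees(np.arctan2(v[1],v[0])), np.linalg.norm(v))
    for p,q in (((362,135),(255,258)),((290,295),(194,402))):
        v=tp(q,z)-tp(p,z); print('end',np.degrees(np.arctan2(v[1],v[0]))-90,np.linalg.norm(v))
P=np.array([tp(p,.0872) for p in((148,90),(80,205),(66,350),(100,465),(185,575),(225,598),(640,598),(710,555),(798,470))])
A=np.c_[2*P,np.ones(len(P))]; x=np.linalg.lstsq(A,(P**2).sum(1),rcond=None)[0]; print('flange c',x[:2],np.sqrt(x[2]+x[0]**2+x[1]**2), np.hypot(*(P-x[:2]).T).round(1))
E
python3 t3.py
```

```text
0.0974 b [-2.  16.8]
0.0974 e [17.9 -1.5]
0.0974 s1 [-8.  10.6]
0.0974 s2 [-6.2  8. ]
0.0974 a [-12.   2.]
0.0974 t1 [13.7 -6.6]
0.0974 t2 [11.6 -7.9]
0.0974 t3 [ 13.8 -10.1]
-42.7092880855744 27.01506567575737
end -224.20184650339888 8.712798580078632
end -224.36971293889206 8.346962094410522
0.0994 b [-1.8 17.8]
0.0994 e [17.8 -0.4]
0.0994 s1 [-7.8 11.6]
0.0994 s2 [-6.  9.]
0.0994 a [-11.8   3.1]
0.0994 t1 [13.7 -5.4]
0.0994 t2 [11.6 -6.7]
0.0994 t3 [13.8 -8.9]
-42.709288085574364 26.71655401335972
end -224.2018465033989 8.616523708142676
end -224.36971293889206 8.254729650459495
flange c [2.77384605 0.55223929] 23.968616810168204 [24.  24.2 23.8 23.6 24.1 24.  24.2 24.1 23.6]
```

The second tilt view is clear. The head's long side runs from (362,135) to (738,386), which puts it at −43° in the tool frame, not −31°. The yaw was off, so I'll correct it and try again.

Call:
{"name": "arm_command", "arguments": {"rows": "0 -30 -20 -10 0 0;20 -80 -50 -20 0 0;50 -130 -90 -30 0 0;80 -180 -140 -40 0 0;110 -230 -190 -50 0 0;140 -280 -240 -60 0 0;170 -330 -290 -70 0 0;200 -365 -330 -70 0 0;212.5 -381.5 -350 -70 0 0;212.5 -381.5 -360 -70 0 0;212.5 -381.5 -360 -70 0 0"}}

```text
t: 20.82
tool_pos: [0.5386, 0.0177, 0.1353]
tool_rot: [-0.382, -3.115, -0.0]
contact_force: [-0.1, 0.4, -2.1]
opening: 0.0168
```

```bash
python3 st.py; python3 -c "
from h import *
o=monitor.get_obs(); r=o['tool_rot']; print(r, 180-2*np.degrees(np.arctan2(r[0],r[1])))"
```

```text
20.825 [0.5386 0.0177 0.1353] [-0.09  0.38 -2.06] [-0.013  0.035 -0.009] -1.4320105245896382 -0.06285624112933874
[-3.82217858e-01 -3.11450859e+00 -7.76561564e-05] 526.0070939218838
```

Call:
{"name": "arm_command", "arguments": {"rows": "1 1 0 0 0 -5;2.3 2 -5 0 0 -9.5;2.3 2 -10 0 0 -9.5;2.3 2 -14 0 0 -9.5;2.3 2 -16 0 0 -9.5;2.3 2 -17.5 0 0 -9.5;2.3 2 -19 0 0 -9.5;2.3 2 -19.5 0 0 -9.5;2.3 2 -19.5 0 0 -9.5"}}

```text
t: 21.95
tool_pos: [0.5413, 0.0196, 0.1166]
tool_rot: [-0.639, -3.073, -0.001]
contact_force: [-2.3, -0.4, 4.0]
opening: 0.0164
```

```bash
python3 st.py
```

```text
21.95 [0.5413 0.0196 0.1166] [-2.29 -0.43  3.97] [ 0.052  0.481 -0.032] -1.2625520011421332 -0.015430044732056558
```

Call:
{"name": "arm_command", "arguments": {"rows": "-0.1 0.4 -0.3 0 0 0;-0.3 0.8 -0.5 0 0 0;-0.4 1.2 -0.6 0 0 0;-0.6 1.6 -0.8 0 0 0;-0.7 2 -0.8 0 0 0;-0.7 2 -0.8 0 0 0"}}

```text
t: 22.7
tool_pos: [0.5411, 0.0212, 0.1163]
tool_rot: [-0.639, -3.074, 0.0]
contact_force: [-1.1, -4.4, 4.1]
opening: 0.0167
```

```bash
python3 st.py
```

```text
22.7 [0.5411 0.0212 0.1163] [-1.1  -4.38  4.11] [-0.623  0.249  0.018] -1.2589794296725296 -0.0007468471085303463
```

Call:
{"name": "arm_command", "arguments": {"rows": "0.3 -0.8 0.2 0 0 0;0.5 -1.4 0 0 0 0;0.6 -1.8 0 0 0 0;0.8 -2.2 -0.2 0 0 0;0.9 -2.6 -0.3 0 0 0;1 -3 -0.3 0 0 0;1.2 -3.4 -0.3 0 0 0;1.2 -3.4 -0.3 0 0 0"}}

```text
t: 23.7
tool_pos: [0.5425, 0.0189, 0.1164]
tool_rot: [-0.64, -3.074, -0.004]
contact_force: [-2.8, 3.7, 6.9]
opening: 0.0168
```

```bash
python3 st.py
```

```text
23.7 [0.5425 0.0189 0.1164] [-2.83  3.67  6.87] [0.562 0.396 0.009] -1.2650949375359348 -0.008459076925646514
```

Call:
{"name": "arm_command", "arguments": {"rows": "-0.6 1.2 0.5 0 0 0;-1 1.2 0 0 0 2;-1 1.2 -0.5 0 0 4;-1 1.2 -0.7 0 0 6;-1 1.2 -0.7 0 0 8;-1 1.2 -0.7 0 0 8"}}

```text
t: 24.45
tool_pos: [0.542, 0.0203, 0.1163]
tool_rot: [-0.422, -3.112, -0.005]
contact_force: [-1.0, 0.2, 6.5]
opening: 0.0169
```

```bash
python3 st.py
```

```text
24.45 [0.542  0.0203 0.1163] [-1.02  0.24  6.51] [0.03  0.134 0.021] -1.4038964802009282 -0.0702982465736568
```

```bash
cat >> t2.py <<'E'
Q=np.eye(3);hc=np.array([2.8,.5,98.8])/1000
for a,b in (((400,232),(328,258)),((335,262),(262,288)),((400,232),(622,350))):
    A,B=hit(rays(a),hc,Q),hit(rays(b),hc,Q); print(a,b,np.degrees(np.arctan2(*(B-A)[1::-1])),np.linalg.norm(B-A))
E
python3 t2.py|tail -3
```

```text
(400, 232) (328, 258) -115.79103729078653 8.424530285534892
(335, 262) (262, 288) -115.95949081747703 8.94393966734522
(400, 232) (622, 350) -31.00556607777167 26.24895319690399
```

```bash
cat > n.py <<'E'
from h import *
from scipy.optimize import least_squares
s=cam('side'); f=np.load('r1.npy').astype(float); b=f[:,:,2]  # blue: white high, wood low
def cross(col,lo,hi,th,rise):
    for i in range(lo,hi):
        a,c=col[i],col[i+1]
        if (a<th<=c) if rise else (a>=th>c): return i+(th-a)/(c-a)
far=[];near=[];outer=[]
for u in list(range(284,312))+list(range(348,364)):
    col=b[:,u]
    v0=cross(col,205,218,(110),True)
    if v0 is None: continue
    v1=cross(col,int(v0)+2,224,200,False); 
    if v1 is None: continue
    v2=cross(col,int(v1)+1,228,200,True)
    if v2 is None: continue
    outer.append((u,v0)); far.append((u,v1)); near.append((u,v2))
print(len(far),far[::10],near[::10])
K={}
for nm,L in(('outer',outer),('far',far),('near',near)):
    P=np.array([ray(s,*p,.019)[:2] for p in L])*1000; k=np.polyfit(P[:,0],P[:,1],1); r=P[:,1]-np.polyval(k,P[:,0]); k=np.polyfit(P[abs(r)<1.5,0],P[abs(r)<1.5,1],1)
    print(nm,np.degrees(np.arctan(k[0])),np.polyval(k,538.5),len(P))
# flange far rim
E=[]
for u in list(range(311,317))+list(range(328,335)):
    v=cross(b[:,u],203,212,120,True)
    if v: E.append((u,v))
for v in range(207,212):
    row=b[v]; 
    l=cross(row,305,316,120,True); r=cross(row,328,338,120,False)
    if l:E.append((l,v))
    if r:E.append((r,v))
print(np.round(E,1).tolist())
T=np.array([.54167,.02075,.12858]); z=T[2]-.0849
P=np.array([ray(s,*p,z)[:2] for p in E])*1000
q=least_squares(lambda c:np.hypot(*(P-c).T)-24,[539,21],loss='soft_l1'); print('flange centre seen',q.x,np.round(q.fun,1)); 
print('expected',T[:2]*1000+2.8*np.array([-.98,.1965])+.3*np.array([.1965,.98]))
E
python3 n.py
```

```text
44 [(284, np.float64(216.53521126760563)), (294, np.float64(216.50704225352112)), (304, np.float64(216.77358490566039)), (350, np.float64(216.83673469387756)), (360, np.float64(216.8235294117647))] [(284, np.float64(221.21428571428572)), (294, np.float64(221.23636363636365)), (304, np.float64(221.22641509433961)), (350, np.float64(221.46969696969697)), (360, np.float64(221.44615384615383))]
outer 19.3571176902551 -11.24788968984194 44
far 19.093829668991305 12.040288249682305 44
near 19.134321853611826 31.878993410927535 44
[[311.0, 211.5], [312.0, 207.8], [313.0, 206.3], [314.0, 205.5], [315.0, 205.7], [316.0, 206.0], [328.0, 205.4], [329.0, 205.0], [330.0, 205.3], [331.0, 206.1], [332.0, 207.0], [333.0, 209.6], [334.0, 211.7], [312.5, 207.0], [332.0, 207.0], [311.8, 208.0], [332.5, 208.0], [311.4, 209.0], [332.8, 209.0], [311.5, 210.0], [333.1, 210.0], [311.9, 211.0], [333.0, 211.0]]
flange centre seen [540.13735947  20.25717559] [ 3.1  0.3  0.7  0.9 -1.2 -3.9 -2.1  0.7  1.2  0.7  0.6  0.   3.3  0.4
  0.6  0.5  0.1  0.7 -0.1  0.8  0.3  0.7  0.5]
expected [538.98495  21.5942 ]
```

Call:
{"name": "arm_command", "arguments": {"rows": "0 0 10 0 0 0;0 0 40 0 0 0;-25 40 80 0 0 0;-60 90 110 10 0 0;-90 140 150 20 0 0;-120 190 190 30 0 0;-150 240 240 40 0 0;-180 290 290 50 0 0;-205 340 340 60 0 0;-212 378 370 70 0 0;-212 378 383 70 0 0;-212 378 383 70 0 0"}}

```text
t: 26.0
tool_pos: [0.3281, 0.3997, 0.5033]
tool_rot: [-0.318, -2.43, -1.711]
contact_force: [-0.1, -0.7, -1.6]
opening: 0.0169
```

```bash
cat > yaw.py <<'E'
from h import *
import pickle,sys
from scipy.spatial.transform import Rotation as Ro
def yaw(o,s):
    R=Ro.from_rotvec(o['tool_rot']).as_matrix(); T=o['tool_pos']; c=R.T@(-s['R'].T@s['t']-T)
    def tp(u,v,z):
        r=R.T@s['R'].T@np.array([(u-s['cx'])/s['f'],(v-s['cy'])/s['f'],1]); return (c+r*(z-c[2])/r[2])[:2]*1000
    u,v=proj(s,T+R@[.0028,0,.0975]); S=8; u0,v0=int(u)-30,max(0,int(v)-26)
    g=cv2.resize(s['frame'][v0:v0+52,u0:u0+60].min(2).astype(np.float32),None,fx=S,fy=S,interpolation=cv2.INTER_CUBIC)
    m=(g>165).astype(np.uint8); n,l,st,ce=cv2.connectedComponentsWithStats(m); out=[]
    for i in range(1,n):
        if st[i,4]<150: continue
        yy,xx=np.where(l==i); A=np.c_[xx,yy].astype(np.float32); vx,vy,x0,y0=cv2.fitLine(A,cv2.DIST_L2,0,.01,.01).ravel()
        t=(A-[x0,y0])@[vx,vy]; p=[x0+vx*t.min(),y0+vy*t.min()];q=[x0+vx*t.max(),y0+vy*t.max()]
        P,Q=[tp((w[0]+.5)/S-.5+u0,(w[1]+.5)/S-.5+v0,.0955) for w in(p,q)]; d=Q-P
        out.append((st[i,4],P.round(1),Q.round(1),round(np.degrees(np.arctan2(d[1],d[0]))%180-180,1)))
    return out
if __name__=='__main__':
    for r in yaw(*pickle.load(open('tilt2.pkl','rb'))): print('old',r)
    o=monitor.get_obs(); s=cam('side'); pickle.dump((o,s),open('tilt3.pkl','wb')); print(o['t'],o['tool_rot'])
    for r in yaw(o,s): print(r)
E
python3 yaw.py
```

```text
old (np.int32(9585), array([ 2.6, 13. ]), array([15.6,  1. ]), np.float64(-42.6))
old (np.int32(1094), array([12.9, -7.6]), array([ 13.2, -10.8]), np.float64(-84.7))
26.0 [-0.31808267 -2.4297906  -1.7110833 ]
(np.int32(10065), array([ 2.1, 13.3]), array([15.9,  0.7]), np.float64(-42.5))
(np.int32(1100), array([ 12.9, -10.6]), array([12.9, -7.7]), np.float64(-89.9))
```

Call:
{"name": "arm_command", "arguments": {"rows": "0 -30 -20 -10 0 0;20 -80 -50 -20 0 0;50 -130 -90 -30 0 0;80 -180 -140 -40 0 0;110 -230 -190 -50 0 0;140 -280 -240 -60 0 0;170 -330 -290 -70 0 0;200 -360 -330 -70 0 0;212 -378 -350 -70 0 0;212 -378 -365 -70 0 0;212 -378 -372 -70 0 0;212 -378 -372 -70 0 0"}}

```text
t: 27.55
tool_pos: [0.5396, 0.0209, 0.1271]
tool_rot: [-0.416, -3.108, -0.004]
contact_force: [0.6, -0.3, -2.3]
opening: 0.0167
```

```bash
python3 st.py; python3 -c "
from h import *
o=monitor.get_obs(); r=o['tool_rot']; print(r, 180-2*np.degrees(np.arctan2(r[0],r[1])))"
```

```text
27.55 [0.5396 0.0209 0.1271] [ 0.61 -0.29 -2.27] [ 0.019  0.021 -0.004] -1.4059768622945656 -0.0027980130835203454
[-0.41638272 -3.10811877 -0.00422073] 524.7394699093752
```

Call:
{"name": "arm_command", "arguments": {"rows": "0.6 0.7 -3 0 0 -4;0.6 0.7 -6 0 0 -8.3;0.6 0.7 -8 0 0 -8.3;0.6 0.7 -9 0 0 -8.3;0.6 0.7 -10 0 0 -8.3;0.6 0.7 -10.7 0 0 -8.3;0.6 0.7 -11.2 0 0 -8.3;0.6 0.7 -11.2 0 0 -8.3"}}

```text
t: 28.55
tool_pos: [0.5402, 0.0216, 0.1157]
tool_rot: [-0.64, -3.07, -0.005]
contact_force: [-0.2, 0.0, -1.7]
opening: 0.0168
```

```bash
python3 st.py
```

```text
28.55 [0.5402 0.0216 0.1157] [-0.24  0.05 -1.72] [-0.014  0.024 -0.004] -1.2605537309737527 -0.0007258298137458041
```

The head has entered with no contact force at 0.1157 m. I'll lower until the flange lands.

Call:
{"name": "arm_command", "arguments": {"rows": "0 0 -2 0 0 0;0 0 -4 0 0 0;0 0 -6 0 0 0;0 0 -7 0 0 0;0 0 -8 0 0 0;0 0 -8.5 0 0 0;0 0 -8.5 0 0 0"}}

```text
t: 29.42
tool_pos: [0.5401, 0.0215, 0.1072]
tool_rot: [-0.64, -3.07, -0.005]
contact_force: [-0.3, -0.2, -1.4]
opening: 0.0169
```

```bash
python3 st.py
```

```text
29.425 [0.5401 0.0215 0.1072] [-0.27 -0.24 -1.43] [-0.001  0.026  0.005] -1.2606440626153472 -2.9932084544270765e-05
```

Call:
{"name": "arm_command", "arguments": {"rows": "0 0 -0.4 0 0 0;0 0 -0.8 0 0 0;0 0 -1.2 0 0 0;0 0 -1.2 0 0 0"}}

```text
t: 29.92
tool_pos: [0.5403, 0.0215, 0.1068]
tool_rot: [-0.64, -3.07, -0.005]
contact_force: [-3.5, 0.5, 5.6]
opening: 0.0166
```

```bash
python3 st.py
```

```text
29.925 [0.5403 0.0215 0.1068] [-3.53  0.49  5.63] [ 0.067  0.609 -0.036] -1.2606129439264293 -0.01638295012526214
```

The flange is on the rail at TCP 0.1068, which matches the grasp geometry. I'll turn clockwise about the bolt axis, which sits 2.8 mm off the TCP.

Call:
{"name": "arm_command", "arguments": {"rows": "-0.2 -0.4 0.3 0 0 -10;-0.5 -0.8 0.3 0 0 -20;-0.9 -1.1 0.3 0 0 -30;-1.3 -1.4 0.3 0 0 -40;-1.8 -1.6 0.3 0 0 -50;-2.3 -1.7 0.3 0 0 -60;-2.7 -1.7 0.3 0 0 -70;-3.2 -1.6 0.3 0 0 -80;-3.7 -1.5 0.3 0 0 -90;-3.9 -1.3 0.3 0 0 -95;-3.9 -1.3 0.3 0 0 -95"}}

```text
t: 31.3
tool_pos: [0.5364, 0.0203, 0.107]
tool_rot: [-2.698, -1.605, -0.011]
contact_force: [0.7, -0.1, -1.0]
opening: 0.0163
```

```bash
python3 st.py
```

```text
31.3 [0.5364 0.0203 0.107 ] [ 0.65 -0.13 -1.05] [ 0.007 -0.039  0.04 ] 0.3917746180016575 0.17795891035348177
```

Call:
{"name": "arm_command", "arguments": {"rows": "-0.2 0.15 0 0 0 -5;-0.4 0.3 0 0 0 -10;-0.4 0.3 0 0 0 -10"}}

```text
t: 31.68
tool_pos: [0.5363, 0.0208, 0.1071]
tool_rot: [-2.827, -1.367, -0.013]
contact_force: [1.0, 1.8, -1.0]
opening: 0.0166
```

```bash
cat > st2.py <<'E'
from h import *
O=[monitor.get_obs()]
for _ in range(4): cam('side'); O.append(monitor.get_obs())
o=O[-1]; m=lambda k:np.array([x[k] for x in O])
print(o['t'],o['tool_pos'].round(4),'F',m('contact_force').mean(0).round(2),'tau',m('wrist_torque').mean(0).round(3),m('wrist_torque')[:,2].round(3),'q6',round(o['q'][5],3),m('effort')[:,5].round(3), 'h',(180-2*np.degrees(np.arctan2(o['tool_rot'][0],o['tool_rot'][1])))%360)
E
python3 st2.py
```

```text
31.875 [0.5362 0.0207 0.1071] F [ 1.27  1.92 -1.2 ] tau [ 0.298 -0.205  0.024] [ 0.045 -0.012  0.026  0.025  0.035] q6 0.566 [0.171 0.041 0.012 0.012 0.017] h 51.57665709011769
```

Call:
{"name": "arm_command", "arguments": {"rows": "-0.2 0.2 0 0 0 -5;-0.4 0.3 0 0 0 -10;-0.4 0.3 0 0 0 -10"}}

```text
t: 32.25
tool_pos: [0.5358, 0.0211, 0.107]
tool_rot: [-2.936, -1.117, -0.012]
contact_force: [0.1, 1.0, -1.7]
opening: 0.0169
```

```bash
python3 st2.py
```

```text
32.45 [0.5358 0.0211 0.107 ] F [ 0.82  1.46 -1.98] tau [ 0.259 -0.192  0.038] [0.012 0.019 0.025 0.095 0.038] q6 0.741 [0.187 0.054 0.022 0.02  0.024] h 41.63501636716467
```

Call:
{"name": "arm_command", "arguments": {"rows": "-0.2 0.2 0 0 0 -5;-0.3 0.4 0 0 0 -10;-0.3 0.4 0 0 0 -10"}}

```text
t: 32.83
tool_pos: [0.5354, 0.0214, 0.1069]
tool_rot: [3.022, 0.859, 0.012]
contact_force: [2.3, 1.4, -1.6]
opening: 0.0164
```

```bash
python3 st2.py
```

```text
33.025 [0.5354 0.0214 0.1069] F [ 1.55  1.56 -2.79] tau [ 0.228 -0.219  0.032] [0.014 0.038 0.04  0.011 0.056] q6 0.916 [0.155 0.025 0.003 0.016 0.031] h 31.699420866269577
```

Call:
{"name": "arm_command", "arguments": {"rows": "-0.1 0.2 0 0 0 -4;-0.2 0.4 0 0 0 -8;-0.2 0.4 0 0 0 -8"}}

```text
t: 33.4
tool_pos: [0.5353, 0.0217, 0.107]
tool_rot: [3.073, 0.647, 0.012]
contact_force: [1.8, 0.3, -3.1]
opening: 0.0168
```

```bash
python3 st2.py
```

```text
33.6 [0.5353 0.0218 0.1069] F [ 1.95  1.09 -3.18] tau [ 0.148 -0.315  0.047] [0.026 0.017 0.012 0.084 0.094] q6 1.057 [0.144 0.047 0.044 0.069 0.092] h 23.75530776231429
```

Call:
{"name": "arm_command", "arguments": {"rows": "-0.1 0.2 0 0 0 -5;-0.1 0.2 0 0 0 -5;-0.1 0.2 0 0 0 -5"}}

```text
t: 33.98
tool_pos: [0.5352, 0.0219, 0.1069]
tool_rot: [3.098, 0.514, 0.012]
contact_force: [2.5, 1.3, -2.8]
opening: 0.0164
```

```bash
python3 st2.py
```

```text
34.175 [0.5352 0.0219 0.1069] F [ 2.2   1.12 -2.99] tau [ 0.18  -0.323  0.151] [0.085 0.147 0.139 0.169 0.213] q6 1.144 [0.09  0.118 0.142 0.15  0.15 ] h 18.79558493896147
```

```bash
python3 st2.py
```

```text
34.375 [0.5352 0.022  0.1069] F [ 2.32  0.61 -2.82] tau [ 0.184 -0.336  0.173] [0.213 0.165 0.159 0.176 0.151] q6 1.144 [0.15  0.151 0.153 0.154 0.155] h 18.770409123926044
```

Call:
{"name": "arm_command", "arguments": {"rows": "0 0 0 0 0 -1.5;0 0 0 0 0 -1.5;0 0 0 0 0 -1.5"}}

```text
t: 34.75
tool_pos: [0.5352, 0.022, 0.1069]
tool_rot: [3.105, 0.471, 0.012]
contact_force: [2.8, 1.1, -3.4]
opening: 0.0168
```

```bash
python3 st2.py
```

```text
34.95 [0.5352 0.022  0.1069] F [ 2.47  1.58 -3.46] tau [ 0.247 -0.346  0.114] [0.101 0.117 0.076 0.177 0.096] q6 1.171 [0.11  0.109 0.108 0.108 0.108] h 17.265772988831316
```

Call:
{"name": "arm_command", "arguments": {"rows": "0 0 0 0 0 -1;0 0 0 0 0 -2"}}

```text
t: 35.2
tool_pos: [0.5352, 0.0221, 0.107]
tool_rot: [3.113, 0.416, 0.012]
contact_force: [2.0, 2.1, -3.2]
opening: 0.0164
```

```bash
python3 st2.py
```

```text
35.4 [0.5352 0.022  0.1069] F [ 1.84  1.88 -3.33] tau [ 0.311 -0.326  0.169] [0.3   0.165 0.157 0.092 0.131] q6 1.206 [0.128 0.22  0.188 0.155 0.144] h 15.253276269074007
```

Call:
{"name": "arm_command", "arguments": {"rows": "0 0 0 0 0 0;0 0 0 0 0 0;0 0 0 0 0 0;0 0 0 0 0 0", "jaw": 0.45}}

```text
t: 35.9
tool_pos: [0.5353, 0.0219, 0.1071]
tool_rot: [3.112, 0.417, 0.012]
contact_force: [-0.4, 0.2, 0.1]
opening: 0.0387
```

```bash
python3 st2.py
```

```text
36.1 [0.5352 0.022  0.107 ] F [0.03 0.01 0.14] tau [ 0.001  0.011 -0.018] [-0.    -0.047 -0.04  -0.011  0.008] q6 1.206 [0.001 0.    0.    0.    0.   ] h 15.256248875829499
```

Call:
{"name": "arm_command", "arguments": {"rows": "0 0 10 0 0 0;0 0 40 0 0 0;0 0 90 0 0 0;0 -20 140 0 0 0;-10 -70 190 0 0 0;-20 -130 220 0 0 0;-30 -190 230 0 0 0;-40 -250 230 0 0 0;-40 -280 230 0 0 0;-40 -280 230 0 0 0"}}

```text
t: 37.35
tool_pos: [0.4946, -0.2603, 0.3377]
tool_rot: [3.113, 0.41, 0.013]
contact_force: [-0.1, 0.1, -0.5]
opening: 0.0385
```

```bash
python3 st.py; python3 - <<'E'
from h import *
d=cam('top'); s=cam('side')
a=cv2.resize(d['frame'][165:265,260:360],None,fx=4,fy=4,interpolation=cv2.INTER_CUBIC)
c=cv2.resize(s['frame'][170:270,270:370],None,fx=4,fy=4,interpolation=cv2.INTER_CUBIC)
cv2.imwrite('pics/f1.png',np.hstack([a,c])[:,:,::-1])
for t in (90,110): print(barfit(d,.051,[.5378,.0226],(290,195,325,232),thr=t))
E
```

```text
37.35 [ 0.4946 -0.2603  0.3377] [-0.08  0.05 -0.52] [-0.001 -0.005  0.032] 0.6892637199436414 -0.10749285109341145
(array([0.5403886 , 0.02141568, 0.21547235]), np.float64(0.21292435973793922))
(array([0.54037528, 0.021749  , 0.25542953]), np.float64(0.17375178316690443))
```

View pics/f1.png

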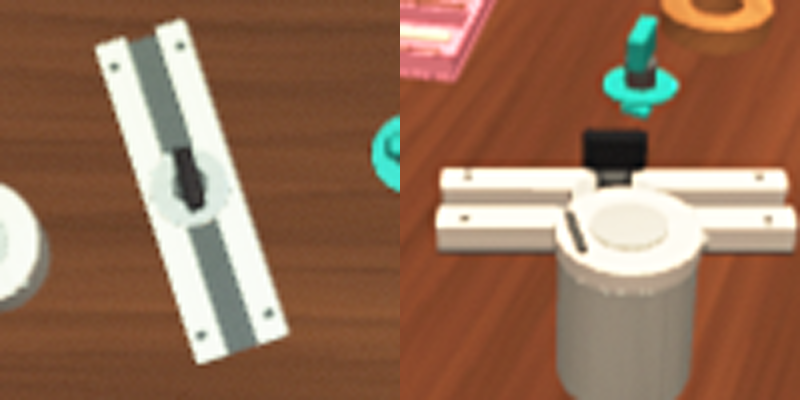

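The final view shows the flange flat on the rail near its middle (crop 190,188). The bar's yaw of about 12–15° matches where the gripper left it, at 15°, so the nut did not spring back. The other things look untouched. I'll hand in.

```bash
python3 -c "
from station import workorder; print(workorder.finish_job())"
```

```text
the job is handed in; nothing more can be done
None
```

The slot stop is fixed near the middle of the rail with its nut done up, and the job was handed in at about 37 s of the 72 s. No verdict came back.

**What I did:** I took the stop from the stand and lowered its T-head through the slot until the flange lay on the rail (TCP 0.107 m). I then turned it about 141° clockwise in all, felt the nut bite, tightened it, let go and moved the arm clear.

**Last checks:**
- **Position:** the top camera put the bar at about (0.540, 0.0215), roughly 2 mm from the rail's middle, with the flange flat by eye.
- **Held when let go:** the bar's yaw read 12–15° against the 15° where I left it, so it did not spring back. The forces on the gripper fell to about zero on opening.
- **Other things:** those in the final picture (canister, rail and the nearest look-alike) look undisturbed. I did not re-measure the tray, dish and bauble.

**What disagreed or stayed uncertain:**
- **Head angle:** the first measurement (−31° in the tool frame) disagreed with two later ones (−43°). The first two tries rested on the lips at about 6–10 N of contact. The head went in freely once I corrected the angle and shifted it about 2 mm across the slot.
- **Clamping force:** this was only inferred. Turn angle since the bite gives 11–17 N. The settled torque readings scattered between 0.11 and 0.16 N m, and one reading while turning hinted at up to about 21 N. I trusted the angle.
- **Head squareness:** I did not see the head below the lips. That it is square rests on the turn angle and the bite.

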